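# Close the spice chest

### The job

Close up the little wooden spice chest on the worktop left of the hob with your fingertips: first push the pulled-out tray of jars fully home, then push the door fully shut. Only push, lift nothing, and leave the pot and the jar on top of the chest standing where they are.

Things in the scene. Friction and masses are not known exactly. Their poses are not given: they have to be found in the camera images.
- chest: small pale wooden chest fixed to the worktop left of the hob, 170 x 170 mm, on four 60 mm legs, its top 170 mm above the worktop, open at the front. Origin: on the worktop under its centre, level with the feet; its x axis points from its front to its back (so the open front, at x = -85 mm, faces -x, roughly the robot), y to its left, z up. The door hinge is at its right front edge
- tray (a joint): pull-out tray of the chest: 0 = fully home, grows (m) as it comes out of the front along the chest's -x; 0.11 at most. Four spice jars are wedged in it and move with it. Slides with about 1.5 N friction and stays where it is left; hits a stop at 0
- tray_front (a point): middle of the outer face of the tray's front panel (moves with the tray), 135 mm above the worktop. The panel is plain, upright, square to the chest's x axis, 146 mm wide, 10 mm thick, and spans 74 to 154 mm above the worktop. With the tray home the face lies 83 mm in front of the chest's origin, 2 mm behind the chest's front edges. The chest's top (170 mm) overhangs the tray then
- door (a joint): door of the chest, upright hinge at the right front edge: 0 = shut against the front, grows (rad) as it swings open towards the robot and to the right (counter-clockwise seen from above); about 1.57 stands straight out. Stiff enough (about 0.06 N m friction) to stay where it is left; hits a stop at 0
- door_hinge (a point): point on the door's hinge axis (vertical), half-way up, at (-91, -85, 118) mm in the chest's frame; does not move with the door
- door_edge (a point): middle of the door's free upright edge, on its outer face (moves with the door). The door is a flat panel 168 mm wide and 12 mm thick whose mid-plane contains the hinge axis; it spans 66 to 170 mm above the worktop. Shut, it points from the hinge along the chest's +y, outer face to the chest's -x. A steel knob 18 mm across sticks 17 mm out of the outer face, 152 mm from the hinge axis, centred 100 mm above the worktop
- tray_left (a point): upper left corner (chest's +y side) of the tray front panel's outer face, 154 mm above the worktop; moves with the tray
- tray_right (a point): upper right corner (chest's -y side) of the tray front panel's outer face, 154 mm above the worktop; moves with the tray
- door_knob (a point): outer end of the door's small steel knob, 100 mm above the worktop; moves with the door
- olive_pot: small pot with a pale lid, 55 mm across, 71 mm tall, standing loose on the rear half of the chest's top, on its right; origin at the centre of its underside
- spice_jar: slim spice jar with a purple cap, 38 mm across, 90 mm tall, standing loose on the rear half of the chest's top, on its left; origin at the centre of its underside
Mind the look-alikes: they are no part of the job. What is shaped like the olive_pot but blue or yellow is not meant.

How it is judged:
By the outcome, as a careful person would: the job done as asked, in the order asked, and still so for the second after the job is handed in, with the robot touching nothing.
It also fails if it takes over 48 s, if anything falls off the work surface, if the arm or the gripper's body presses on something with over 40 N, if the wrist force passes 120 N, or if a joint passes its speed limit or range.

### The arm

A 6-joint arm with a two-finger parallel gripper is mounted at the origin on a cart in front of the work surface, level with it; the furniture and walls round the work are solid. World frame = base frame: x ahead of the robot, y to its left, z up, the work surface at z = 0. Lengths are in m, angles in rad, forces in N, time in s.
With the tool pointing down it reaches from about 0.35 to 0.85 m from the base axis. Payload 8.1 kg.
Tool frame: the origin (TCP) lies at the very end of the fingers, on their centre line; the grasp point (between the pads) lies 19 mm behind it; z points along the fingers, y is the line along which they close (so a half turn about z gives the same grasp; the last joint's range is limited). The gripper opens to 93 mm and grips with 3 to 60 N. Pads are 15 mm wide; open, the fingers measure 128 mm over their backs; the gripper's body (75 mm by 188 mm) begins 65 mm behind the grasp point.
Start: joints at [-1.249, 0.13, 1.488, -0, 1.523, -0.085], TCP at [0.237, -0.551, 0.219] pointing down, gripper open.
Joint ranges: [-2.96, 2.96], [-0.89, 2.26], [0.02, 2.5], [-1.34, 4.48], [0, 2.73], [-2.66, 2.66]. Speed limits (rad/s): [2.39, 2.39, 2.79, 3.14, 3.14, 3.14].

### API

Orientations are given as a unit quaternion [w, x, y, z].
In Python, from station import * gives the robot as it stands. The module is installed in compiled form; this text tells all that it offers.
- The arm moves only by the tool move_arm, never from a script. Its arguments are lists of equal length, an entry for each row: "slide": the shift along the tool's x, y, z normalised to -1 to 1, where 1 is 0.04 m, a list of three; "twist": the turn, a rotation vector about the tool's x, y, z normalised to -1 to 1, where 1 is 90 degrees, a list of three. A call has 1 to 8 rows; each row shifts and turns the commanded pose from where the row before left it, along the tool's axes as they then stand; what a row does not reach is not made up. A row lasts 1/8 s, in which the tool goes at most 62.5 mm and 10.7 degrees, less where a joint would pass 70% of its speed; a pose out of reach is approached as far as the arm can. A call with a number of a shift or a turn outside -1 to 1 is refused whole. A call with a gripper value outside its range is refused whole. "gripper" is the closure, from -1 (fully open) to 1 (shut), set as the call begins (left out, the last holds). The fingers move at their own pace and stop on an object; "grip_force" is the grip in N (left out, the last holds). Time passes only in rows, so rows that do not move let the fingers close. It gives the time, the measured TCP pose, the force, the opening and the grip force at its end, in the units of the state.
- get_obs(): the state, without advancing time (a new reading comes with each control period).
- snapshot(name): name is "scene" or "top" or "wrist"; returns (picture, depth): 420x560x3 uint8, blue, green, red; 420x560 float32, m along the optical axis (not along the pixel's ray), 0 where there is no reading.
- camera_info(name): a dict with "K" (3x3 intrinsics, pixels), "T" (4x4, takes a point from camera to world coordinates). Camera axes: x right, y up, looking along -z (the intrinsics and any distortion apply to the point x, -y, -z); pixel columns grow to the right and rows downward; lengths in m; the calibration is good to about 2 mm. A picture is of the moment at which its call begins: read the wrist's pose just before it. camera_info takes no time and is no camera call; for the wrist camera it gives the pose at the moment of the call.
- job_done(): hands the job in; it is judged then, once.
The state is a dict: "t": time; "q": joint angles; "qvel": joint speeds; "effort": joint torques, N m; "tool_pos": TCP position; "ee_rot": TCP orientation; "force": force on the tool from outside, world axes, zero at the start; "moment": the same for the moment, N m; "width": finger opening in m; "finger_force": force on a finger pad.
Only numpy, scipy, OpenCV 4.12 (cv2) and the standard library are available. Lean on these libraries where they do the work, as an engineer would, in place of code of your own. Each camera call takes 0.05 s, during which the arm holds its last target. There are 200 camera calls.

## Working session

There is one attempt and no reset: what is moved stays moved. The work goes in short steps, Python scripts to look and compute and a tool call to move; the robot and the scene stay as the last step left them, time stands still between calls to the robot, and variables do not carry over. Pictures are saved under pics/ and viewed, at most 10 in all, crops included, and the job is handed in when it is done.

Besides the shell and the picture viewer there is one more tool, called after ">>>" in YAML: its name, and indented under it one key for each argument. move_arm: Moves the arm, as the interface text tells. Scaled input: -1 to 1 covers 0.04 m each way for a shift and 90 degrees each way for a turn. Its arguments: {"type":"object","properties":{"slide":{"type":"array","items":{"type":"array","items":{"type":"number"}}},"twist":{"type":"array","items":{"type":"array","items":{"type":"number"}}},"gripper":{"type":"number"},"grip_force":{"type":"number"}},"required":["slide","twist"]}

```bash
mkdir -p pics
python3 - <<'E'
from station import *
import cv2,numpy as np
o=get_obs();print(o['t'],o['tool_pos'],o['ee_rot'])
for n in("scene","top"):
    p,d=snapshot(n);cv2.imwrite(f"pics/{n}1.png",p);np.savez(f"{n}1.npz",p=p,d=d,**camera_info(n));print(n,camera_info(n))
E
```

```text
0.0 [ 0.23724249 -0.5504995   0.2176075 ] [-8.96173314e-04  9.79387776e-01  2.01987057e-01 -1.02152035e-04]
scene {'K': array([[482.26741572,   0.        , 279.47598427],
       [  0.        , 482.26741572, 210.18342895],
       [  0.        ,   0.        ,   1.        ]]), 'T': array([[-0.63945575,  0.40249074, -0.65505538, -0.24015643],
       [-0.76877343, -0.32459698,  0.55102106,  0.84394535],
       [ 0.00915188,  0.85594275,  0.5169896 ,  0.71422771],
       [ 0.        ,  0.        ,  0.        ,  1.        ]])}
top {'K': array([[507.93453822,   0.        , 278.58823233],
       [  0.        , 507.93453822, 207.8367139 ],
       [  0.        ,   0.        ,   1.        ]]), 'T': array([[-0.42492415,  0.88225306, -0.20265488,  0.27613237],
       [-0.90521613, -0.41294134,  0.10031554,  0.33865525],
       [ 0.00481911,  0.22607297,  0.97409845,  1.15280962],
       [ 0.        ,  0.        ,  0.        ,  1.        ]])}
```

View pics/scene1.png

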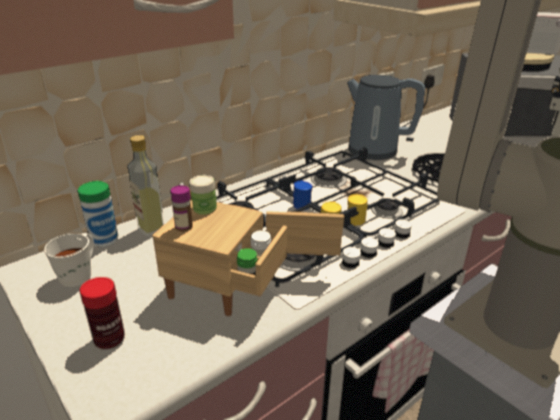

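View pics/top1.png

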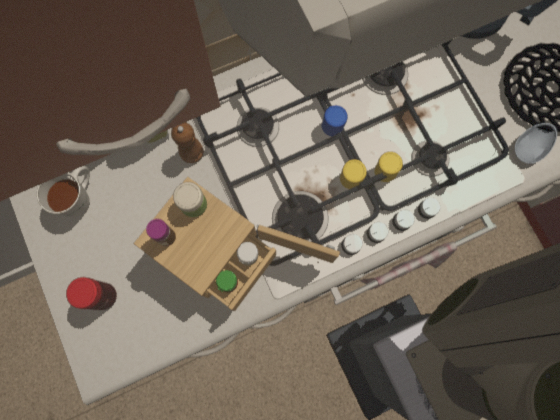

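Both pictures show the chest: top view has its lid at about (200,235), the tray front from (235,305) to (273,258), and the door from (258,230) to (335,258). The pot is at (190,195) and the jar at (160,232). Next I fit the geometry from depth.

```bash
cat > geo.py <<'E'
import numpy as np,cv2
def cloud(n):
    f=np.load(n);d=f['d'];K=f['K'];T=f['T'];v,u=np.indices(d.shape)
    c=np.stack([(u-K[0,2])/K[0,0]*d,-(v-K[1,2])/K[1,1]*d,-d],-1)
    w=c@T[:3,:3].T+T[:3,3];w[d==0]=np.nan
    return f['p'],w
E
python3 - <<'E'
from geo import *
p,w=cloud("top1.npz")
for u,v in [(30,320),(200,240),(250,230),(205,285),(254,282),(254,280),(230,303),(270,260),(335,255),(300,244),(262,231),(190,190),(158,230)]:print(u,v,w[v,u].round(3))
m=(abs(w[...,2]-.17)<.006)
im=np.zeros(m.shape,np.uint8);im[m]=255
n,l,s,c=cv2.connectedComponentsWithStats(im)
for i in range(1,n):
    if s[i,4]>150:
        P=w[l==i][:,:2];r=cv2.minAreaRect((P*1000).astype(np.float32));print(s[i],r,cv2.boxPoints(r).round(0).tolist(),w[l==i][:,2].mean())
a=cv2.resize(p[160:340,120:360],None,fx=3.3,fy=3.3,interpolation=cv2.INTER_CUBIC)
cv2.imwrite("pics/crop.png",a)
E
```

```text
30 320 [ 0.709  1.21  -0.907]
200 240 [0.486 0.404 0.174]
250 230 [0.464 0.307 0.169]
205 285 [0.403 0.43  0.17 ]
254 282 [0.374 0.343 0.108]
254 280 [0.375 0.341 0.134]
230 303 [0.353 0.401 0.155]
270 260 [0.4   0.294 0.114]
335 255 [0.349 0.178 0.171]
300 244 [0.397 0.23  0.17 ]
262 231 [0.453 0.287 0.167]
190 190 [0.567 0.379 0.24 ]
158 230 [0.516 0.459 0.26 ]
[ 134  176  121  119 5966] ((503.7330017089844, 409.8111572265625), (170.2989501953125, 170.15771484375), 28.592002868652344) [[388.0, 444.0], [470.0, 294.0], [619.0, 376.0], [538.0, 525.0]] 0.1711974575723397
[257 225  83  32 559] ((405.7707214355469, 230.71548461914062), (167.6414794921875, 12.895663261413574), 46.242706298828125) [[343.0, 175.0], [352.0, 166.0], [468.0, 287.0], [459.0, 296.0]] 0.17061804219197824
```

View pics/crop.png

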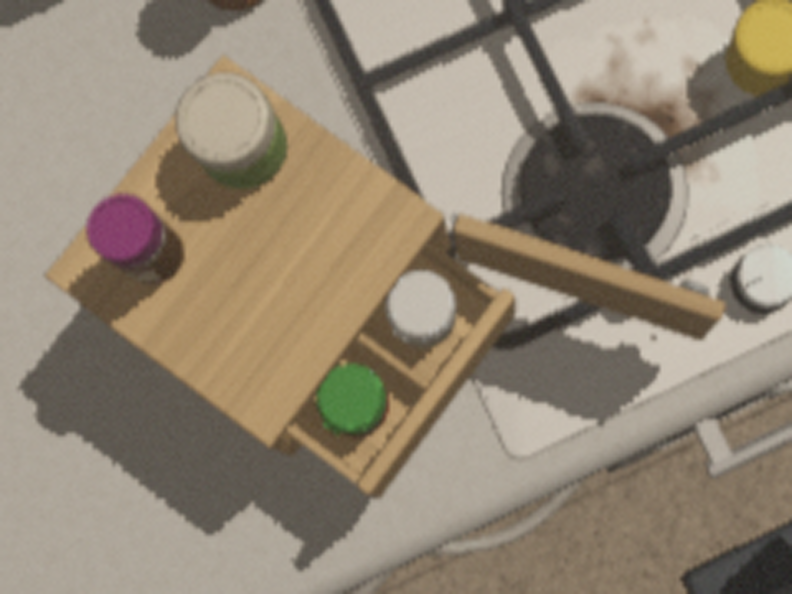

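The lid (170×170 mm, z = 0.171) and the door (168×13 mm) both fit cleanly. That puts the chest at (0.504, 0.410), yaw 28.6°, with the door about 107° open. Next come the tray face, obstacles along the way, and the target numbers.

```bash
cat >> geo.py <<'E'
from scipy.spatial.transform import Rotation as Ro
YAW=np.radians(28.6);C=np.array([.504,.410,0]);RC=Ro.from_euler('z',YAW).as_matrix()
def c2w(p):return C+RC@np.array(p)/1000
def w2c(p):return (np.asarray(p)-C)@RC*1000
def tooldir(t):  # tilt t deg, tip leading to chest +x
    t=np.radians(t);x=[np.cos(t),0,np.sin(t)];z=[np.sin(t),0,-np.cos(t)]
    return RC@np.stack([x,[0,-1,0],z],1)
def Rq(q):return Ro.from_quat([*q[1:],q[0]]).as_matrix()
def todo(o,pc,t=None):
    """slide/twist in units from present pose to chest-frame mm point pc"""
    R=Rq(o['ee_rot']);d=R.T@(c2w(pc)-o['tool_pos'])/.04
    tw=Ro.from_matrix(R.T@tooldir(t)).as_rotvec()/(np.pi/2) if t is not None else None
    return d.round(3),None if tw is None else tw.round(4)
def doorpt(th,r=115,hx=7.5,hy=17.5,gap=0,z=130):
    c,s=np.cos(th),np.sin(th);n=np.array([-c,-s]);u=np.array([-s,c])
    return [*(np.array([-91,-85])+r*u+(6+gap+hx*abs(c)+hy*abs(s))*n),z]
E
python3 - <<'E'
from geo import *
from station import *
p,w=cloud("top1.npz");c=w2c(w)
m=(abs(c[...,2]-154)<5)&(c[...,0]<-92)&(c[...,0]>-200)&(abs(c[...,1])<80)
P=c[m];print(m.sum(),np.percentile(P,[2,50,98],axis=0).round(0))
for lo in(-75,-40,0,40):
    q=P[(P[:,1]>lo)&(P[:,1]<lo+35)];print(lo,np.percentile(q[:,0],[2,50,98]).round(1))
W=w.reshape(-1,3);g=(W[:,0]>.15)&(W[:,0]<.75)
for y in np.arange(-.4,.3,.1):
    for x in(.2,.35,.5,.65):
        s=W[(abs(W[:,0]-x)<.075)&(abs(W[:,1]-y)<.05)];print(round(y,1),x,np.nanmax(s[:,2]).round(3) if len(s) else None,end=' | ')
    print()
o=get_obs()
print(Rq(o['ee_rot']).round(3))
pc=[-230,10,300];print('tray approach',c2w(pc),todo(o,pc,0)[1],todo(o,pc,35))
for th in np.radians([107.6,90,60,30,0]):print(c2w(doorpt(th)).round(3))
E
```

```text
387 [[-147.  -69.  151.]
 [-142.    0.  155.]
 [-137.   69.  158.]]
-75 [-146.4 -141.9 -136.9]
-40 [-146.4 -141.7 -136.6]
0 [-146.5 -142.  -136.8]
40 [-146.6 -141.5 -136.9]
-0.4 0.2 -0.897 | -0.4 0.35 0.025 | -0.4 0.5 0.025 | -0.4 0.65 0.072 | 
-0.3 0.2 -0.248 | -0.3 0.35 0.028 | -0.3 0.5 0.073 | -0.3 0.65 0.044 | 
-0.2 0.2 -0.244 | -0.2 0.35 0.069 | -0.2 0.5 0.053 | -0.2 0.65 0.054 | 
-0.1 0.2 -0.244 | -0.1 0.35 0.04 | -0.1 0.5 0.076 | -0.1 0.65 0.043 | 
-0.0 0.2 0.618 | -0.0 0.35 0.042 | -0.0 0.5 0.079 | -0.0 0.65 0.078 | 
0.1 0.2 0.657 | 0.1 0.35 0.919 | 0.1 0.5 0.076 | 0.1 0.65 0.053 | 
0.2 0.2 0.006 | 0.2 0.35 0.968 | 0.2 0.5 0.174 | 0.2 0.65 0.054 | 
[[ 0.918  0.396 -0.001]
 [ 0.396 -0.918  0.002]
 [ 0.    -0.002 -1.   ]]
tray approach [0.297277  0.3086807 0.3      ] [-0.0011 -0.0001 -0.0588] (array([  9.878, -19.137,  -2.024]), array([ 0.0169,  0.3885, -0.0573]))
[0.403 0.192 0.13 ]
[0.375 0.216 0.13 ]
[0.349 0.27  0.13 ]
[0.356 0.334 0.13 ]
[0.398 0.386 0.13 ]
```

Run:
```python
from geo import *
p,w=cloud("top1.npz");m=(w[...,2]>.35)
n,l,s,c=cv2.connectedComponentsWithStats(m.astype(np.uint8))
for i in range(1,n):
    if s[i,4]>80:P=w[l==i];print(s[i],P.min(0).round(2),np.median(P,0).round(2),P.max(0).round(2))
```

```text
[    0     0   221   201 32589] [0.53 0.28 0.51] [0.57 0.4  0.68] [0.57 0.59 0.83]
[  218     0   323    97 16776] [0.37 0.14 0.8 ] [0.37 0.26 0.94] [0.52 0.28 0.97]
[  431   243   129   177 14259] [-0.01 -0.02  0.35] [0.16 0.08 0.47] [0.22 0.13 0.66]
```

>>> move_arm:
  slide:
    - [0.92,-0.46,-0.25]
    - [0.92,-0.46,-0.25]
    - [0.92,-0.46,-0.25]
    - [0.92,-0.46,-0.25]
    - [0.92,-0.46,-0.25]
    - [0.92,-0.46,-0.25]
    - [0.92,-0.46,-0.25]
    - [0.92,-0.46,-0.25]
  twist:
    - [0,0,0]
    - [0,0,0]
    - [0,0,0]
    - [0,0,0]
    - [0,0,0]
    - [0,0,0]
    - [0,0,0]
    - [0,0,0]
  gripper: 1
  grip_force: 10

```text
t: 1.1
tool_pos: [0.4501, -0.2981, 0.2986]
ee_rot: [-0.0, 0.979, 0.202, -0.0]
force: [-0.3, 0.5, -0.8]
width: 0.0176
finger_force: 0.0
```

>>> move_arm:
  slide:
    - [0.37,-0.86,0]
    - [0.37,-0.86,0]
    - [0.37,-0.86,0]
    - [0.37,-0.86,0]
    - [0.37,-0.86,0]
    - [0.37,-0.86,0]
    - [0.37,-0.86,0]
    - [0.37,-0.86,0]
  twist:
    - [0,0,0]
    - [0,0,0]
    - [0,0,0]
    - [0,0,0]
    - [0,0,0]
    - [0,0,0]
    - [0,0,0]
    - [0,0,0]

```text
t: 2.1
tool_pos: [0.449, 0.0014, 0.2983]
ee_rot: [-0.0, 0.979, 0.202, -0.0]
force: [0.2, -0.5, 1.1]
width: 0.0004
finger_force: 0.0
```

>>> move_arm:
  slide:
    - [-0.05,-1,0]
    - [-0.05,-1,0]
    - [-0.05,-1,0]
    - [-0.05,-1,0]
    - [-0.05,-1,0]
    - [-0.05,-1,0]
    - [-0.05,-1,0]
    - [-0.05,-1,0]
  twist:
    - [0,0,0]
    - [0,0,0]
    - [0,0,0]
    - [0,0,0]
    - [0,0,0]
    - [0,0,0]
    - [0,0,0]
    - [0,0,0]

```text
t: 3.1
tool_pos: [0.3072, 0.2888, 0.2983]
ee_rot: [0.0, 0.979, 0.202, -0.0]
force: [0.5, -0.8, -0.1]
width: 0.0003
finger_force: 0.0
```

Run:
```python
from geo import *
from station import *
o=get_obs();print(o['q'],o['tool_pos'],w2c(o['tool_pos']),o['width'],todo(o,[-200,10,230],30))
```

```text
[ 6.32800387e-01 -3.83193476e-01  1.81555334e+00 -5.10802831e-05
  1.70957361e+00  1.79680076e+00] [0.30718034 0.28876032 0.29832978] [-230.84076097  -12.23040206  298.3297845 ] 0.0002782074246437488 (array([ 0.717, -0.625,  1.708]), array([ 0.0155,  0.3333, -0.0574]))
```

>>> move_arm:
  slide:
    - [0,0,0]
    - [0,0,0]
    - [0,0,0]
    - [0,0,0]
    - [0,0,0]
  twist:
    - [0.004,0.0833,-0.0144]
    - [0.004,0.0833,-0.0144]
    - [0.004,0.0833,-0.0144]
    - [0.004,0.0833,-0.0144]
    - [0,0,0]

```text
t: 3.72
tool_pos: [0.318, 0.303, 0.2984]
ee_rot: [-0.058, 0.939, 0.239, 0.242]
force: [-0.1, -0.7, 0.1]
width: 0.0004
finger_force: 0.0
```

Run:
```python
from geo import *
from station import *
o=get_obs();print(o['q'],w2c(o['tool_pos']),todo(o,[-185,10,125],30))
```

```text
[ 0.75638418 -0.89139117  2.20879702 -0.13381693  1.33897388  1.82653611] [-214.52210232   -4.85389893  298.40436785] (array([-1.442, -0.405,  4.151]), array([0.0048, 0.0132, 0.0013]))
```

>>> move_arm:
  slide:
    - [0.3,0,0]
    - [0.3,0,0]
    - [0,0,0]
  twist:
    - [0,-0.075,0]
    - [0,-0.075,0]
    - [0,0,0]

```text
t: 4.1
tool_pos: [0.3394, 0.3135, 0.311]
ee_rot: [-0.029, 0.961, 0.243, 0.129]
force: [0.4, -0.6, -0.4]
width: 0.0007
finger_force: 0.0
```

Run:
```python
from geo import *
from station import *
o=get_obs();print(o['q'],w2c(o['tool_pos']),todo(o,[-175,10,125],15))
```

```text
[ 0.67951597 -0.54479364  1.93019286 -0.05495643  1.49592977  1.75268709] [-190.70298953   -5.98736839  311.048063  ] (array([-0.845, -0.432,  4.588]), array([ 0.0049, -0.0026, -0.0023]))
```

>>> move_arm:
  slide:
    - [-0.14,-0.072,0.765]
    - [-0.14,-0.072,0.765]
    - [-0.14,-0.072,0.765]
    - [-0.14,-0.072,0.765]
    - [-0.14,-0.072,0.765]
    - [-0.14,-0.072,0.765]
    - [0,0,0]
  twist:
    - [0.005,0,-0.002]
    - [0,0,0]
    - [0,0,0]
    - [0,0,0]
    - [0,0,0]
    - [0,0,0]
    - [0,0,0]

```text
t: 4.97
tool_pos: [0.3431, 0.3353, 0.1241]
ee_rot: [-0.033, 0.96, 0.245, 0.13]
force: [-0.1, -0.3, 0.5]
width: 0.0002
finger_force: 0.0
```

Run:
```python
from geo import *
from station import *
o=get_obs();print(o['q'],w2c(o['tool_pos']),o['force'],todo(o,[-94,10,125],15))
p,d=snapshot("scene");cv2.imwrite("pics/s2.png",p)
```

```text
[ 0.71075047 -0.41903572  2.18406286 -0.06187712  1.114581    1.80088097] [-176.98610655   11.414896    124.07055151] [-0.11752886 -0.29477763  0.47765818] (array([2.006, 0.038, 0.528]), array([-0.0001, -0.0042,  0.0009]))
```

View pics/s2.png

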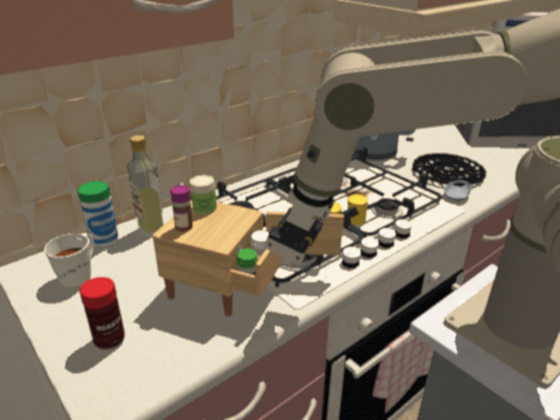

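The fingers are in front of the tray at about (270,265) and nothing has been disturbed. Now I push the tray.

>>> move_arm:
  slide:
    - [0.3,0,0.08]
    - [0.3,0,0.08]
    - [0.3,0,0.08]
    - [0.3,0,0.08]
    - [0.3,0,0.08]
    - [0.3,0,0.08]
    - [0.1,0,0.026]
  twist:
    - [0,0,0]
    - [0,0,0]
    - [0,0,0]
    - [0,0,0]
    - [0,0,0]
    - [0,0,0]
    - [0,0,0]

```text
t: 5.9
tool_pos: [0.4146, 0.3747, 0.1269]
ee_rot: [-0.034, 0.96, 0.245, 0.131]
force: [-1.3, -0.6, 1.4]
width: 0.0006
finger_force: 0.7
```

>>> move_arm:
  slide:
    - [0.1,0,0.026]
    - [0.06,0,0.016]
  twist:
    - [0,0,0]
    - [0,0,0]

```text
t: 6.15
tool_pos: [0.4189, 0.3771, 0.1263]
ee_rot: [-0.033, 0.96, 0.245, 0.13]
force: [-13.3, -8.7, 11.4]
width: 0.0005
finger_force: 7.6
```

Run:
```python
from geo import *
from station import *
o=get_obs();print(w2c(o['tool_pos']),o['force'])
```

```text
[-90.46792135  11.86126253 126.28378987] [-13.29064979  -8.69871432  11.44320987]
```

The TCP stopped at -90.5 mm with about 16 N, which matches the home stop. I back off and lift.

>>> move_arm:
  slide:
    - [-0.5,0,-0.13]
    - [-0.7,0,-0.19]
    - [0.24,0,-0.93]
    - [0.24,0,-0.93]
    - [0.24,0,-0.93]
    - [0,0,0]
    - [0,0,0]
  twist:
    - [0,0,0]
    - [0,0,0]
    - [0,0,0]
    - [0,0,0]
    - [0,0,0]
    - [0,-0.085,0]
    - [0,-0.085,0]

```text
t: 7.02
tool_pos: [0.3744, 0.3532, 0.2436]
ee_rot: [-0.001, 0.969, 0.248, 0.002]
force: [0.1, -0.9, 0.2]
width: 0.0004
finger_force: 0.0
```

Run:
```python
from geo import *
from station import *
p,d=snapshot("top");cv2.imwrite("pics/t3.png",p);np.savez("t3.npz",p=p,d=d,**camera_info("top"))
o=get_obs();print(o['q'],w2c(o['tool_pos']),o['force'])
P,w=cloud("t3.npz");c=w2c(w)
m=(abs(c[...,2]-170)<8)&(c[...,0]<-80)&(c[...,1]<-60)&(c[...,1]>-200)
r=cv2.minAreaRect(c[m][:,:2].astype(np.float32));print(m.sum(),r)
pc=doorpt(np.radians(107.6),gap=35,z=245);print(pc,c2w(pc),todo(o,pc,0))
```

```text
[ 6.54498635e-01 -1.02936201e-01  1.68506911e+00  1.09400846e-03
  1.56628460e+00  1.72503768e+00] [-140.75531313   11.51626092  239.92870545] [-1.47411296 -1.78848818 -0.33959982]
10 ((-173.8061981201172, -104.80632019042969), (17.327392578125, 1.4315955638885498), 14.300180435180664)
[np.float64(-182.49027187769175), np.float64(-176.91499386188104), 245] [0.42846442 0.16731504 0.245     ] (array([-1.049,  4.71 , -0.12 ]), array([-0.    ,  0.0044,  0.0007]))
```

View pics/t3.png

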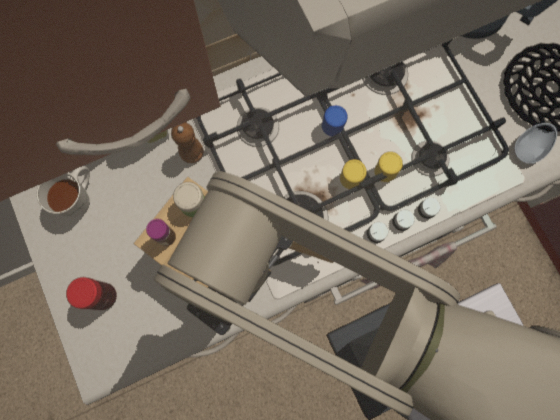

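The arm hides the door here, but the pot at (188,197) and the jar at (160,232) still stand. I cross over to the door's outer side.

>>> move_arm:
  slide:
    - [-0.21,0.94,0]
    - [-0.21,0.94,0]
    - [-0.21,0.94,0]
    - [-0.21,0.94,0]
    - [-0.21,0.94,0]
    - [0,0,0]
  twist:
    - [0,0,0]
    - [0,0,0]
    - [0,0,0]
    - [0,0,0]
    - [0,0,0]
    - [0,0,0]

```text
t: 7.82
tool_pos: [0.428, 0.1656, 0.241]
ee_rot: [-0.0, 0.969, 0.246, 0.003]
force: [0.3, 0.3, 0.0]
width: 0.0004
finger_force: 0.0
```

Run:
```python
from geo import *
from station import *
o=get_obs();print(o['q'],w2c(o['tool_pos']),o['force'])
print(todo(o,doorpt(np.radians(107.6),gap=30,z=135),0))
# path in tool axes (x=xc,y=-yc)
prev=np.array(doorpt(np.radians(107.6),gap=30,z=135))
for a in list(range(107,-1,-8))+[0]:
    q=np.array(doorpt(np.radians(a),z=135));d=(q-prev)/40;print(a,q.round(1),(d*[1,-1,-1]).round(3));prev=q
```

```text
[ 2.56899344e-01 -2.75440724e-01  1.83395615e+00  5.72076699e-04
  1.57696109e+00  1.33053315e+00] [-183.71114568 -178.2024703   241.03778232] [0.34467545 0.26767453 0.01057106]
(array([-0.024, -0.154,  2.651]), array([ 0.0006, -0.0039, -0.0013]))
107 [-193.7 -142.5  135. ] [-0.242 -0.742 -0.   ]
99 [-200.8 -127.1  135. ] [-0.177 -0.383 -0.   ]
91 [-205.6 -110.6  135. ] [-0.12  -0.413 -0.   ]
83 [-208.1  -95.1  135. ] [-0.063 -0.389 -0.   ]
75 [-208.5  -79.2  135. ] [-0.01  -0.396 -0.   ]
67 [-206.6  -63.1  135. ] [ 0.047 -0.403 -0.   ]
59 [-202.4  -47.1  135. ] [ 0.107 -0.401 -0.   ]
51 [-195.7  -31.5  135. ] [ 0.168 -0.389 -0.   ]
43 [-186.6  -16.9  135. ] [ 0.228 -0.367 -0.   ]
35 [-175.1   -3.5  135. ] [ 0.286 -0.334 -0.   ]
27 [-161.6    8.1  135. ] [ 0.339 -0.291 -0.   ]
19 [-146.2   17.6  135. ] [ 0.385 -0.238 -0.   ]
11 [-129.3   24.7  135. ] [ 0.422 -0.177 -0.   ]
3 [-111.4   29.1  135. ] [ 0.448 -0.11  -0.   ]
0 [-104.5   30.   135. ] [ 0.173 -0.023 -0.   ]
```

>>> move_arm:
  slide:
    - [0,0,0.9]
    - [0,0,0.9]
    - [0,0,0.85]
    - [0,0,0]
  twist:
    - [0,0,0]
    - [0,0,0]
    - [0,0,0]
    - [0,0,0]

```text
t: 8.32
tool_pos: [0.4253, 0.168, 0.1323]
ee_rot: [-0.001, 0.969, 0.248, -0.0]
force: [1.0, -0.0, 0.1]
width: 0.0003
finger_force: 0.0
```

>>> move_arm:
  slide:
    - [-0.13,-0.45,0]
    - [-0.13,-0.45,0]
    - [-0.18,-0.38,0]
    - [-0.12,-0.41,0]
    - [-0.06,-0.39,0]
    - [-0.01,-0.4,0]
    - [0.05,-0.4,0]
  twist:
    - [0,0,0]
    - [0,0,0]
    - [0,0,0]
    - [0,0,0]
    - [0,0,0]
    - [0,0,0]
    - [0,0,0]

```text
t: 9.2
tool_pos: [0.3518, 0.2587, 0.1351]
ee_rot: [-0.001, 0.969, 0.248, 0.002]
force: [-0.1, -0.1, 0.2]
width: 0.0006
finger_force: 0.5
```

Run:
```python
from geo import *
from station import *
p,d=snapshot("scene");cv2.imwrite("pics/s4.png",p)
o=get_obs();print(o['q'],w2c(o['tool_pos']),o['force'])
```

```text
[ 5.18703925e-01 -2.77113251e-01  2.02959464e+00  1.41808221e-03
  1.38448702e+00  1.58825983e+00] [-205.93244005  -58.51788454  135.08757013] [-0.76854933  0.32329519 -0.11039569]
```

View pics/s4.png

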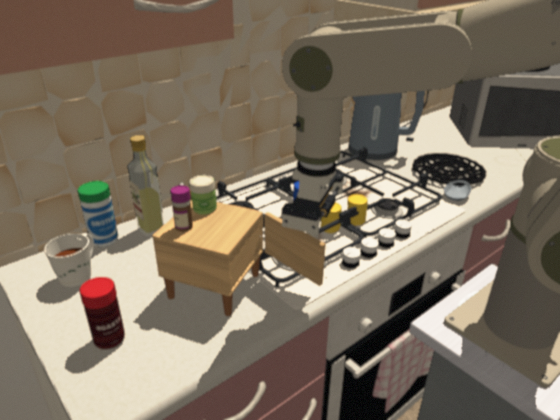

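The tray is in and the door (hinge at about (265,225), free edge at (322,265)) is swinging shut. I continue the arc.

>>> move_arm:
  slide:
    - [0.1,-0.35,0]
    - [0.17,-0.39,0]
    - [0.23,-0.37,0]
    - [0.29,-0.33,0]
    - [0.34,-0.29,0]
    - [0.38,-0.24,0]
    - [0.42,-0.18,0]
  twist:
    - [0,0,0]
    - [0,0,0]
    - [0,0,0]
    - [0,0,0]
    - [0,0,0]
    - [0,0,0]
    - [0,0,0]

```text
t: 10.12
tool_pos: [0.3787, 0.3716, 0.1351]
ee_rot: [-0.001, 0.969, 0.248, 0.002]
force: [-1.5, -0.6, 0.5]
width: 0.0002
finger_force: 0.4
```

Run:
```python
from geo import *
from station import *
o=get_obs();print(o['q'],w2c(o['tool_pos']),o['force'],todo(o,[-104.5,30,135],0))
```

```text
[ 6.79477190e-01 -5.62632252e-03  1.78455057e+00 -3.45461328e-04
  1.35875697e+00  1.74931144e+00] [-128.35979585   26.24549633  135.12116968] [-1.53360697 -0.58604136  0.49488483] (array([ 0.597, -0.093,  0.005]), array([-0.0002, -0.0025,  0.0012]))
```

>>> move_arm:
  slide:
    - [0.25,-0.05,0]
    - [0.2,-0.03,0]
    - [0.12,0,0]
    - [0.05,0,0]
  twist:
    - [0,0,0]
    - [0,0,0]
    - [0,0,0]
    - [0,0,0]

```text
t: 10.62
tool_pos: [0.3979, 0.3844, 0.1354]
ee_rot: [-0.0, 0.969, 0.248, 0.001]
force: [-10.9, -4.7, 8.2]
width: 0.0006
finger_force: 6.0
```

Run:
```python
from geo import *
from station import *
o=get_obs();print(w2c(o['tool_pos']),o['force'])
```

```text
[-105.38202772   28.30153938  135.44512759] [-10.86838731  -4.69407647   8.21776973]
```

>>> move_arm:
  slide:
    - [0.04,0,0]
    - [0,0,0]
  twist:
    - [0,0,0]
    - [0,0,0]

```text
t: 10.88
tool_pos: [0.3979, 0.3844, 0.1355]
ee_rot: [0.0, 0.969, 0.248, -0.001]
force: [-13.6, -7.0, 8.8]
width: 0.0005
finger_force: 7.6
```

>>> move_arm:
  slide:
    - [-0.4,0,0]
    - [-0.8,0,0]
    - [-0.5,0.3,-0.9]
    - [0,0.9,-0.6]
    - [0,1,0]
    - [0,1,0]
    - [0,1,0]
    - [0,1,0]
  twist:
    - [0,0,0]
    - [0,0,0]
    - [0,0,0]
    - [0,0,0]
    - [0,0,0]
    - [0,0,0]
    - [0,0,0]
    - [0,0,0]

```text
t: 11.88
tool_pos: [0.4409, 0.169, 0.1957]
ee_rot: [-0.001, 0.969, 0.248, 0.003]
force: [0.6, 0.4, 0.1]
width: 0.0007
finger_force: 0.0
```

>>> move_arm:
  slide:
    - [0.5,1,0]
    - [0.5,1,0]
    - [0.5,1,0]
    - [0.5,1,0]
  twist:
    - [0,0,0]
    - [0,0,0]
    - [0,0,0]
    - [0,0,0]

```text
t: 12.38
tool_pos: [0.5885, 0.0671, 0.1959]
ee_rot: [-0.001, 0.969, 0.247, 0.003]
force: [0.1, 0.6, 0.6]
width: 0.0006
finger_force: 0.0
```

Run:
```python
from geo import *
from station import *
p,d=snapshot("top");np.savez("t5.npz",p=p,d=d,**camera_info("top"));cv2.imwrite("pics/t5.png",p)
o=get_obs();print(o['t'],w2c(o['tool_pos']),o['force'])
P,w=cloud("t5.npz");c=w2c(w)
for lo in range(-80,90,20):
    m=(abs(c[...,2]-170)<6)&(c[...,0]<-60)&(c[...,0]>-150)&(abs(c[...,1]-lo-10)<10)
    print(lo,np.percentile(c[m][:,0],[1,5]).round(1))
```

```text
12.425 [ -88.97459887 -345.87419858  195.15245858] [-3.75819324 -3.06890771  0.17370226]
-80 [-96.8 -95.7]
-60 [-97. -96.]
-40 [-97.2 -96.1]
-20 [-97.1 -96. ]
0 [-96.9 -95.6]
20 [-97.2 -96.1]
40 [-97.2 -95.8]
60 [-97.1 -96. ]
80 [-96.9 -94.4]
```

View pics/t5.png

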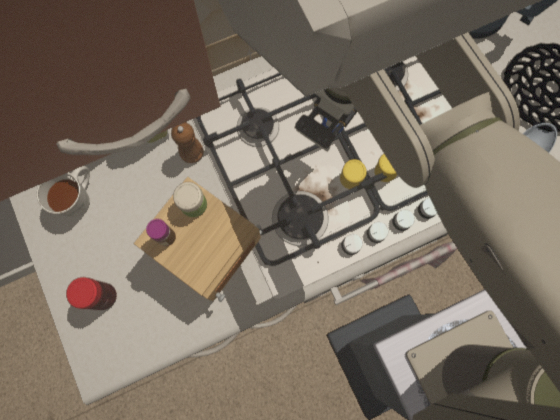

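The door face lies at -97 mm along its whole width, so it is shut. The pot (190,197) and the jar (158,231) haven't moved, and the gripper is clear.

>>> move_arm:
  slide:
    - [0,0,-0.3]
    - [0,0,0]
    - [0,0,0]
  twist:
    - [0,0,0]
    - [0,0,0]
    - [0,0,0]

```text
t: 12.8
tool_pos: [0.5869, 0.0692, 0.2084]
ee_rot: [-0.001, 0.969, 0.248, 0.003]
force: [0.3, -0.6, -0.1]
width: 0.0005
finger_force: 0.0
```

```bash
python3 -c "
from station import *
print(get_obs()['force'],job_done())"
```

```text
the job is handed in; nothing more can be done
[ 0.27248516 -0.61957243 -0.12700655] None
```

I pushed the tray home until it hit its stop, then pushed the door fully shut; the pot and jar are still standing where they were, and I handed the job in at about 13 s with the arm clear of everything.

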